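# Draw the spatula out of a half-covered pan

### The arm

A 6-joint arm with a two-finger parallel gripper is mounted at the origin on the work surface. World frame = base frame: x ahead of the robot, y to its left, z up, the work surface at z = 0. Lengths are in m, angles in rad, forces in N, time in s.
With the tool pointing down it reaches from about 0.225 to 0.875 m from the base axis. Payload 3.4 kg.
Tool frame: the origin (TCP) lies at the very end of the fingers, on their centre line; the grasp point (between the pads) lies 19 mm behind it; z points along the fingers, y is the line along which they close (so a half turn about z gives the same grasp; the last joint's range is limited). The gripper opens to 85 mm and grips with 20 to 120 N. Pads are 22 mm wide; open, the fingers measure 114 mm over their backs; the gripper's body (76 mm by 85 mm) begins 54 mm behind the grasp point. The pads swing forward as they close: fully open they stand 13 mm farther back than shut.
Start: joints at [-1.282, 0.276, 1.505, -0, 1.361, -0.121], TCP at [0.229, -0.527, 0.231] pointing down, gripper open.
Joint ranges: [-2.89, 2.89], [-0.75, 2.08], [0.22, 2.7], [-1.18, 4.32], [0.11, 2.71], [-2.7, 2.7]. Speed limits (rad/s): [2.57, 2.57, 3.14, 3.14, 3.14, 3.14].

### API

Orientations are given as a unit quaternion [w, x, y, z].
In Python, from rig import manip, get_image, camera_info gives the robot as it stands. The module is installed in compiled form; this text tells all that it offers.
- The arm moves only by the shell command python3 -m crank 'ROWS' [FORCE]. ROWS is a JSON object of lists of equal length, an entry for each row: "translation": the shift along the tool's x, y, z in mm, a list of three; "roll": the turn about the tool's z in rad; "fingers": the opening, from 0 (shut) to 1 (fully open). A call has 1 to 8 rows; each row shifts and turns the commanded pose from where the row before left it, along the tool's axes as they then stand; what a row does not reach is not made up. A row lasts 1/10 s, in which the tool goes at most 50 mm and 8.59 degrees, less where a joint would pass 70% of its speed; a pose out of reach is approached as far as the arm can. A call is refused whole if a number of a shift passes 50 or a number of a turn 0.15, either way. A call with a gripper value outside its range is refused whole. The fingers move at their own pace and stop on an object; FORCE is the grip in N (left out, the last holds). Time passes only in rows, so rows that do not move let the fingers close. It gives the time, the measured TCP pose, the force, the opening and the grip force at its end, in the units of the state.
- manip.get_state(): the state, without advancing time (a new reading comes with each control period).
- get_image(name): name is "side" or "top"; returns the picture (384x512x3 uint8, blue, green, red); there is no depth.
- camera_info(name): a dict with "mtx" (3x3 intrinsics, pixels), "D" ([k1, k2, p1, p2, k3] as OpenCV has them; the pictures are not rectified), "rvec" (rotation vector, rad) and "tvec" (3), from world to camera coordinates, as OpenCV has them. Camera axes: x right, y down, z forward; pixel columns grow to the right and rows downward; lengths in m; the calibration is good to about 2 mm. A picture is of the moment at which its call begins. camera_info takes no time and is no camera call.
- manip.sign_off(): hands the job in; it is judged then, once.
The state is a dict: "clock": time; "qpos": joint angles; "qd": joint speeds; "effort": joint torques, N m; "position": TCP position; "ee_rot": TCP orientation; "contact_force": force on the tool from outside, world axes, zero at the start; "moment": the same for the moment, N m; "width": finger opening in m; "gripper_force": force on a finger pad.
Only numpy, scipy, OpenCV 4.12 (cv2) and the standard library are available. Lean on these libraries where they do the work, as an engineer would, in place of code of your own. Each camera call takes 0.05 s, during which the arm holds its last target. There are 200 camera calls.

### The job

The wooden spatula has been left lying in the steel pan with its blade under the chopping board that is laid across the pan. Draw it out through the opening beside the board, handle end first and slanting, without shifting the pan, the board, the bowls or the bottles. Finish while still holding it, still in the air, touching nothing else, with every part of it at least 5 cm above the top of the board.

Things in the scene. Friction and masses are not known exactly. Their poses are not given: they have to be found in the camera images.
- pan: loose stainless catering pan, open on top, 530 mm long along its y axis, 325 mm along its x axis, 65 mm high, on the worktop. Origin: centre of its underside, z up. Inner floor at z = 3 mm, 280 x 484 mm, corners rounded; walls lean outwards to 300 x 504 mm inside at the top; flat flange 12 mm wide with its top at z = 65 mm. About 1.5 kg
- board: loose pale grey chopping board, 400 mm (its x) by 300 mm (its y), 16 mm thick, 1.8 kg, laid across the pan's flange: underside 65 mm, top 81 mm above the worktop. Origin: centre of its underside. It covers the -y part of the pan and leaves an opening 175 to 220 mm long at the pan's +y end, beyond its +y edge (150 mm from its origin)
- spatula: loose flat beech spatula, 360 mm long along its y axis, lying flat on the pan floor, about 75 g. Origin: mid length, on its underside. Handle 20 mm wide (x), 10 mm thick, from y = -75 mm to its round end at y = +180; blade 64 mm wide, 7 mm thick, from y = -106 to its tip at y = -180. Handle end 5 to 35 mm from the foot of the pan's +y wall; blade tip 165 to 225 mm in under the board
- handle_end (a point): the end of the spatula's handle, mid thickness (5 mm above its underside)
- blade_tip (a point): the middle of the spatula's blade edge, mid thickness
- bowl_tomatoes: white bowl of red cherry tomatoes, 150 mm across, 55 mm high, standing on the board, 35 to 60 mm to the -y side of the board's middle and 85 to 110 mm to one side (x) of it. Origin: centre of its underside
- bowl_olives: white bowl of green olives, 150 mm across, 55 mm high, standing on the board beside the other bowl, on the other side (x) of the board's middle. Origin: centre of its underside
- vinegar: clear bottle with green cap, 64 mm across, 200 mm high, standing on the worktop beyond the pan's -y end. Origin: centre of its underside
- sauce: dark bottle with black cap, 60 mm across, 190 mm high, standing on the worktop beyond the pan's -y end, near the other bottle. Origin: centre of its underside
Not all that is in view belongs to the job. Of the things that look like the vinegar, take the one that is farthest from the robot's base at the start.

How it is judged:
By the outcome, as a careful person would: the job done as asked, in the order asked, and still so for the second after the job is handed in, while the arm keeps its last pose, push and grip.
It also fails if it takes over 38 s, if anything falls off the work surface, if the arm or the gripper's body presses on something with over 40 N, if the wrist force passes 120 N, or if a joint passes its speed limit or range.

## Working session

There is one attempt and no reset: what is moved stays moved. The work goes in short steps, Python scripts to look and compute and a shell command to move; the robot and the scene stay as the last step left them, time stands still between calls to the robot, and variables do not carry over. Pictures are saved under pics/ and viewed, at most 12 in all, crops included, and the job is handed in when it is done.

```bash
mkdir -p pics
python3 - <<'E'
from rig import manip,get_image,camera_info
import cv2
for n in("top","side"):
    cv2.imwrite(f"pics/{n}0.png",get_image(n)); print(n,camera_info(n))
print(manip.get_state())
E
```

```text
top {'mtx': array([[430.21864364,   0.        , 256.14447804],
       [  0.        , 430.21864364, 187.39227809],
       [  0.        ,   0.        ,   1.        ]]), 'D': array([-0.11031383,  0.        ,  0.        ,  0.        ,  0.        ]), 'rvec': array([ 2.16076727, -2.11050623,  0.20503093]), 'tvec': array([-0.07873819,  0.50209656,  1.30982235])}
side {'mtx': array([[450.23846195,   0.        , 257.89956893],
       [  0.        , 450.23846195, 195.64982976],
       [  0.        ,   0.        ,   1.        ]]), 'D': array([-0.07175549,  0.        ,  0.        ,  0.        ,  0.        ]), 'rvec': array([ 0.72737585, -2.40314739,  1.343646  ]), 'tvec': array([0.39165559, 0.22491771, 1.19594365])}
{'clock': 0.1, 'qpos': array([-1.28199010e+00,  2.76525652e-01,  1.50599511e+00,  2.98398535e-05,
        1.36067065e+00, -1.20983576e-01]), 'qd': array([-0.0010479 , -0.00299494, -0.00164163,  0.00190348, -0.00092309,
       -0.00020298]), 'effort': array([ 1.90413572e-03, -4.17700589e+01, -2.46407586e+01, -4.45454771e-05,
        5.80127889e-03, -1.05215932e-05]), 'position': array([ 0.22897306, -0.52694922,  0.23053422]), 'ee_rot': array([-7.97791559e-04,  9.79082696e-01,  2.03461139e-01, -5.24605313e-05]), 'contact_force': array([0.02269294, 0.51539459, 0.15359646]), 'moment': array([-0.03544503,  0.03999394, -0.00653851]), 'gripper_force': 0.0, 'width': 0.08533092208338212}
```

View pics/top0.png

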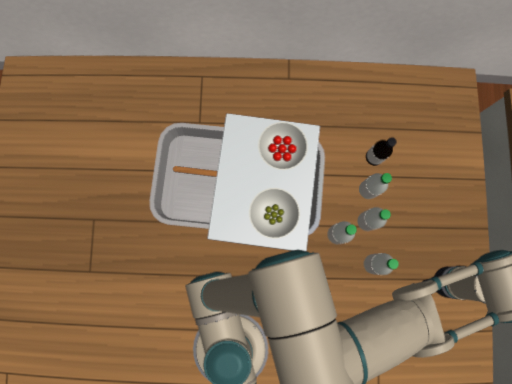

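View pics/side0.png

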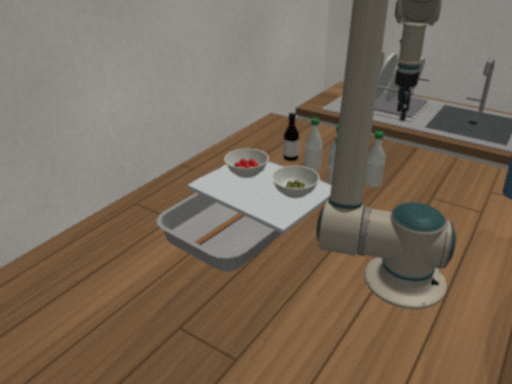

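Top view: the spatula handle is the orange-brown strip from (175,169) to (217,173), where it goes under the board. Nothing else in view looks like it except the plank seams. The board's open edge runs from (226,116) to (210,240).

Clear bottles with green caps are at (376,185), (375,219), (342,233) and (381,264). The vinegar is the farthest from the base, at (376,185). The sauce is at (380,152). I won't touch any of them. Next is a close crop and a measurement.

```bash
cat > h.py <<'E'
import numpy as np,cv2
from rig import camera_info
def w(name,pts,z):
    c=camera_info(name);R,_=cv2.Rodrigues(np.array(c["rvec"]));t=np.array(c["tvec"])
    u=cv2.undistortPoints(np.array(pts,float).reshape(-1,1,2),c["mtx"],c["D"]).reshape(-1,2)
    d=np.c_[u,np.ones(len(u))]@R; o=-R.T@t
    return o+d*((z-o[2])/d[:,2])[:,None]
def px(name,P):
    c=camera_info(name);return cv2.projectPoints(np.array(P,float).reshape(-1,1,3),c["rvec"],c["tvec"],c["mtx"],c["D"])[0].reshape(-1,2)
E
python3 - <<'E'
import cv2,numpy as np
from h import *
im=cv2.imread("pics/top0.png")
c=im[110:260,140:340]; cv2.imwrite("pics/crop0.png",cv2.resize(c,None,fx=4,fy=4,interpolation=cv2.INTER_CUBIC))
hsv=cv2.cvtColor(im,cv2.COLOR_BGR2HSV)
m=np.zeros(im.shape[:2],np.uint8); m[155:190,168:222]=(hsv[155:190,168:222,1]>90)
ys,xs=np.nonzero(m); print(len(xs),xs.min(),xs.max(),ys.min(),ys.max())
for x in range(xs.min(),xs.max()+1,6): print(x,ys[xs==x].mean(),(xs==x).sum())
P=w("top",np.c_[xs,ys],0.013)[:,:2]; mu=P.mean(0); a=np.linalg.svd(P-mu)[2][0] if 0 else np.linalg.eigh(np.cov((P-mu).T))[1][:,1]
a*=np.sign(a[1]); s=(P-mu)@a; print("axis",a,"end",mu+a*s.max(),"vis start",mu+a*s.min())
print("board",w("top",[(226,116),(210,240),(319,126),(303,249)],0.081)[:,:2])
print("vinegar/others foot approx",w("top",[(370,190),(366,222),(336,236),(371,265),(373,158)],0.02)[:,:2])
E
```

```text
247 173 216 166 176
173 168.0 3
179 168.5 6
185 169.5 6
191 170.5 6
197 171.0 5
203 171.5 6
209 172.5 6
215 173.5 6
axis [0.09992496 0.99499498] end [0.56666849 0.20519763] vis start [0.55239638 0.06308419]
board [[ 0.72451142  0.03403555]
 [ 0.33352833  0.06854631]
 [ 0.69986848 -0.26115435]
 [ 0.31296681 -0.21131636]]
vinegar/others foot approx [[ 0.50894986 -0.4368428 ]
 [ 0.40455491 -0.42144663]
 [ 0.35808405 -0.32389222]
 [ 0.26845147 -0.43542088]
 [ 0.61621665 -0.44979836]]
```

View pics/crop0.png

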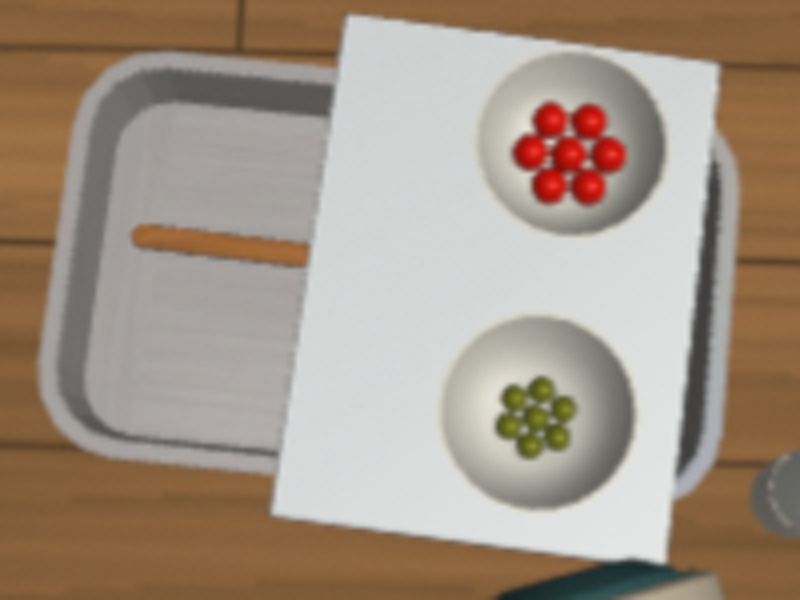

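Handle end is at about (0.567, 0.205), with 156 mm of handle exposed. That puts the tip about 204 mm under the board, and the board measures 0.39 x 0.30, both as described. I'll raise the arm and align it with the spatula first.

```bash
python3 -m crank '{"translation":[[0,0,-40],[0,0,-40],[0,0,-20],[0,0,0],[0,0,0],[0,0,0],[0,0,0],[0,0,0]],"roll":[-0.1326,-0.1326,-0.1326,-0.1326,-0.1326,-0.1326,-0.1326,-0.1326],"fingers":[1,1,1,1,1,1,1,1]}' 20
python3 -m crank '{"translation":[[40,14,0],[40,14,0],[40,14,0],[40,14,0],[40,14,0],[40,14,0],[40,14,0],[40,14,0]],"roll":[0,0,0,0,0,0,0,0],"fingers":[1,1,1,1,1,1,1,1]}'
python3 -m crank '{"translation":[[40,14,0],[40,14,0],[40,14,0],[40,14,0],[40,14,0],[40,14,0],[40,14,0],[40,14,0]],"roll":[0,0,0,0,0,0,0,0],"fingers":[1,1,1,1,1,1,1,1]}'
```

```text
clock: 0.9
position: [0.229, -0.5271, 0.3308]
ee_rot: [-0.0, 0.74, 0.673, 0.0]
contact_force: [-0.3, 0.8, 0.7]
width: 0.0854
gripper_force: 0.0
clock: 1.7
position: [0.3727, -0.2185, 0.331]
ee_rot: [-0.0, 0.742, 0.671, 0.0]
contact_force: [0.6, 0.7, 0.2]
width: 0.0854
gripper_force: 0.0
clock: 2.5
position: [0.5162, 0.0887, 0.3309]
ee_rot: [-0.0, 0.742, 0.671, -0.0]
contact_force: [0.9, -0.2, 0.4]
width: 0.0855
gripper_force: 0.0
```

```bash
python3 -m crank '{"translation":[[31,13,0],[31,13,0],[31,13,0],[0,0,40],[0,0,40],[0,0,40],[0,0,40],[0,0,0]],"roll":[0,0,0,0,0,0,0,0],"fingers":[0.6,0.6,0.6,0.6,0.6,0.6,0.6,0.6]}'
python3 - <<'E'
from rig import get_image,manip
from h import *
s=manip.get_state();print(s["position"],s["width"])
for n,x0,y0 in(("top",130,110),("side",140,130)):
    im=get_image(n);cv2.imwrite(f"pics/{n}1.png",im)
    if n=="side":cv2.imwrite("pics/c1s.png",cv2.resize(im[y0:y0+150,x0:x0+200],None,fx=4,fy=4,interpolation=cv2.INTER_CUBIC))
    print(n,px(n,[s["position"],[.5667,.205,.013],[s["position"][0],s["position"][1],.013]]))
E
```

```text
clock: 3.3
position: [0.5594, 0.1748, 0.1652]
ee_rot: [-0.004, 0.742, 0.671, -0.006]
contact_force: [0.0, -0.2, -0.1]
width: 0.051
gripper_force: 0.0
[0.55937057 0.17475429 0.16517274] 0.05101544625628797
top [[174.05945193 159.24582502]
 [172.89096312 168.04240409]
 [182.014566   170.46141316]]
side [[196.52696178 195.92124294]
 [192.06407019 243.99104267]
 [200.64445038 239.62779788]]
```

View pics/top1.png

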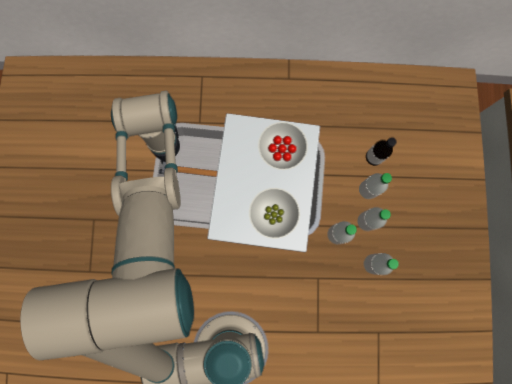

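View pics/c1s.png

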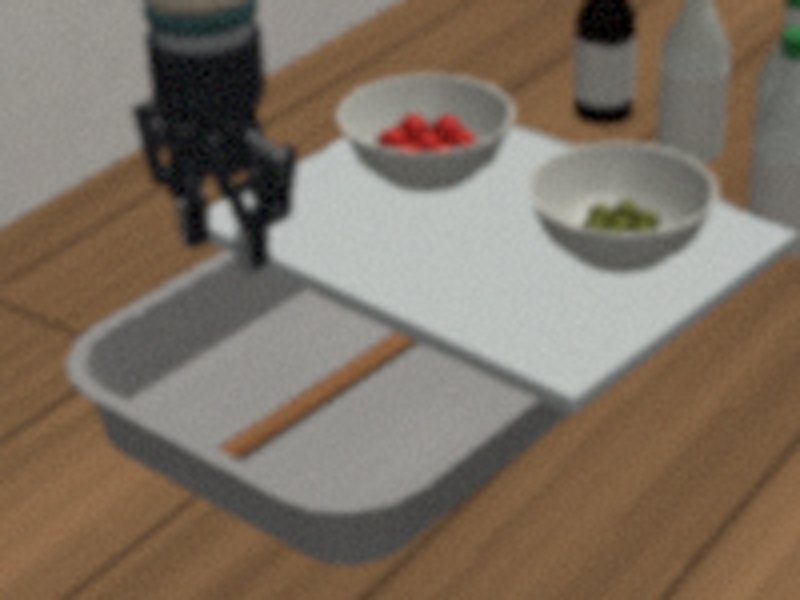

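Side crop: the handle end is at crop (230,449), so pixel (197.5,242), about 5 px from my projection. The fingers hang above it at pixel (196,190). I'll check this against the other view.

Run:
```python
from h import *
for z in(.008,.013): print(w("side",[(140+222/4,130+450/4),(140+240/4,130+457/4),(140+400/4,130+340/4)],z)[:,:2], w("top",[(173,168),(215,173.5)],z)[:,:2])
def mask(f,x0,x1,y0,y1):
    im=cv2.imread(f);h=cv2.cvtColor(im,cv2.COLOR_BGR2HSV)[y0:y1,x0:x1]
    ys,xs=np.nonzero((h[...,1]>100)); return np.c_[xs+x0,ys+y0]
p=mask("pics/side1.png",188,245,208,250); i=p[:,0].argsort(); print(len(p),p[i[:12]].tolist(),p[i[-4:]].tolist())
# common point: triangulate end from both views
def ray(n,pt):
    a=w(n,[pt],0.)[0];b=w(n,[pt],.3)[0];d=b-a;return a,d/np.linalg.norm(d)
a,d=ray("top",(173,168));b,e=ray("side",(196,242.5))
A=np.c_[d,-e];s,t=np.linalg.lstsq(A,b-a,rcond=None)[0];print(a+s*d,b+t*e)
# board corners from side as a check: open corners crop (575,405),(205,212)
print("board side",w("side",[(140+575/4,130+397/4)],.081))
print(px("side",[[.3335,.0685,.081],[.7245,.034,.081]]),px("top",[[.3335,.0685,.081]]))
```

```text
[[ 0.5676176   0.18914918]
 [ 0.55096127  0.18827143]
 [ 0.54296087 -0.00172021]] [[0.56795249 0.20558223]
 [0.55297976 0.06748442]]
[[0.56297427 0.19392728]
 [0.54642064 0.19305494]
 [0.53846958 0.00423484]] [[0.56684973 0.20465155]
 [0.55193162 0.06705747]]
220 [[196, 241], [197, 241], [197, 242], [198, 240], [198, 241], [198, 242], [198, 243], [199, 239], [199, 242], [199, 240], [199, 243], [199, 241]] [[240, 217], [241, 214], [241, 215], [241, 216]]
[0.56509225 0.20316831 0.02096855] [0.55690212 0.19810427 0.0182196 ]
board side [[0.33286443 0.07606381 0.081     ]]
[[284.94959414 227.86201965]
 [188.26052533 184.70969917]] [[210.01504533 240.00985922]]
```

Averaging the two views puts the handle end at about (0.561, 0.20), with the handle at x≈0.559 where y=0.175. The TCP is already there, within finger tolerance, so I'll go down.

```bash
python3 -m crank '{"translation":[[0,0,30],[0,0,30],[0,0,30],[0,0,30],[0,0,20],[0,0,10],[0,0,5],[0,0,0]],"roll":[0,0,0,0,0,0,0,0],"fingers":[0.6,0.6,0.6,0.6,0.6,0.6,0.6,0.6]}'
python3 -c "
from rig import get_image,manip
import cv2
im=get_image('side');cv2.imwrite('pics/c2s.png',cv2.resize(im[170:270,150:280],None,fx=5,fy=5,interpolation=cv2.INTER_CUBIC))"
```

```text
clock: 4.2
position: [0.5654, 0.1758, 0.0174]
ee_rot: [0.001, 0.742, 0.671, 0.001]
contact_force: [0.4, -0.1, 0.3]
width: 0.0512
gripper_force: 0.0
```

View pics/c2s.png

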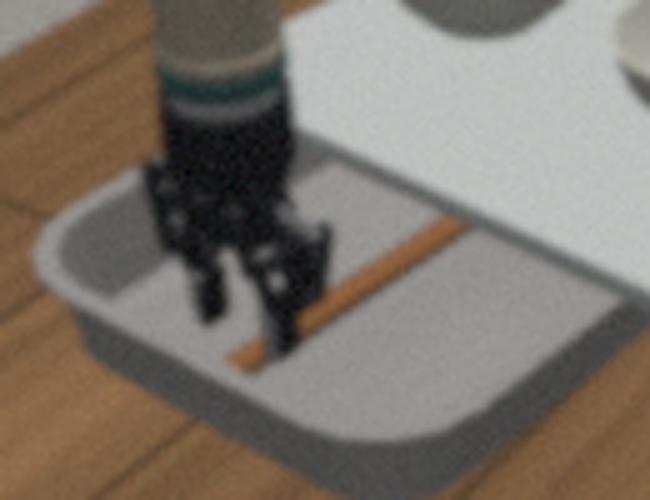

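The crop shows the handle between the fingers, about 8–10 mm nearer the robot-side finger (tips at crop (208,315) and (282,350)). I'll shift -8 mm along tool y, lower and close.

```bash
python3 -m crank '{"translation":[[0,-4,0],[0,-4,0],[0,0,5],[0,0,4],[0,0,0]],"roll":[0,0,0,0,0],"fingers":[0.6,0.6,0.6,0.6,0.6]}'
python3 -m crank '{"translation":[[0,0,0],[0,0,0],[0,0,0],[0,0,0],[0,0,0],[0,0,0],[0,0,0],[0,0,0]],"roll":[0,0,0,0,0,0,0,0],"fingers":[0.45,0.35,0.3,0.2,0.1,0,0,0]}' 20
```

```text
clock: 4.75
position: [0.5556, 0.1763, 0.0066]
ee_rot: [-0.0, 0.742, 0.671, -0.001]
contact_force: [-0.1, -0.7, -0.5]
width: 0.0515
gripper_force: 0.0
clock: 5.55
position: [0.5566, 0.1764, 0.0075]
ee_rot: [0.0, 0.742, 0.671, 0.0]
contact_force: [-0.2, 0.9, 2.0]
width: 0.019
gripper_force: 19.8
```

The grip closed at 19 mm, which is the handle's width. I'll lift a little while drawing back and look at whether it pivots.

```bash
python3 -m crank '{"translation":[[0,0,-5],[1,0,-6],[2,0,-6],[3,0,-6],[3,0,-6],[3,0,-6],[0,0,0]],"roll":[0,0,0,0,0,0,0],"fingers":[0,0,0,0,0,0,0]}' 20
python3 -c "
from rig import get_image,manip
import cv2
im=get_image('side');cv2.imwrite('pics/c3s.png',cv2.resize(im[150:270,150:310],None,fx=5,fy=5,interpolation=cv2.INTER_CUBIC));print(manip.get_state())"
```

```text
clock: 6.25
position: [0.5582, 0.189, 0.0434]
ee_rot: [0.001, 0.741, 0.671, 0.001]
contact_force: [0.3, 0.0, -0.7]
width: 0.0191
gripper_force: 19.7
{'clock': 6.3, 'qpos': array([ 2.08135778e-01,  4.56273841e-01,  1.73739741e+00, -1.16650634e-04,
        9.46663126e-01,  3.07901523e-01]), 'qd': array([-0.00514877,  0.00853801,  0.01452833, -0.00325436, -0.00150757,
       -0.00058597]), 'effort': array([ 1.31102758e-01, -4.71811831e+01, -1.93057019e+01, -6.54292060e-02,
        2.71746976e-02,  6.90742425e-03]), 'position': array([0.55773969, 0.18868702, 0.04286693]), 'ee_rot': array([3.57543943e-04, 7.41462110e-01, 6.70994443e-01, 5.19826392e-04]), 'contact_force': array([-0.1631103 ,  0.01321344, -1.07634143]), 'moment': array([0.14030887, 0.01327275, 0.00566625]), 'gripper_force': 19.73399966955185, 'width': 0.019228884885811533}
```

View pics/c3s.png

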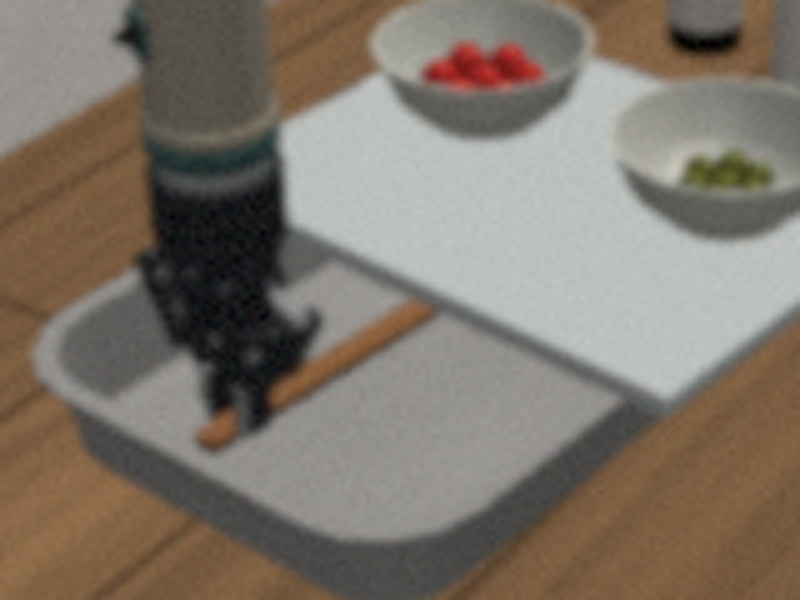

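Side crop: the handle is held, with its end at crop (210,438), and it meets the board edge at (428,308). I'll compare it with predictions for level and pivoted.

Run:
```python
from h import *
a=np.array([.0999,.995]); g0=np.array([.5566,.1764]); L0=25e-3
def line(g,z,sl): 
    return px("side",[np.r_[g+a*s,z+sl*s] for s in(L0,-.10)])
# before grip (side1): measured handle centre end & line
print("before pred",line(g0,.008,0),"meas end (198,242)")
for nm,sl in(("level",0),("pivot",.036/.335)): print(nm,line(np.array([.558,.189]),.044,sl))
print("meas", (150+210/5,150+438/5),(150+428/5,150+308/5), "slope",(308-438)/(428-210))
for f,r in(("side1",(200,238)),):
    pass
```

```text
before pred [[195.00995897 245.5751253 ]
 [224.23943713 226.42849083]] meas end (198,242)
level [[190.73259083 237.71062685]
 [220.78824247 218.64176604]]
pivot [[190.65039489 236.95875995]
 [220.97078774 221.5395305 ]]
meas (192.0, 237.6) (235.6, 211.6) slope -0.5963302752293578
```

It has mostly stayed level, so the grip is stiff. Raising further lets the board's edge tilt the handle with about 1 N, small against the board's 18 N. After that I'll lower slightly to clear the edge and draw along the slanted axis.

```bash
python3 -m crank '{"translation":[[0,0,-6],[0,0,-6],[0,0,-6],[0,0,-4],[0,0,-4],[0,0,0]],"roll":[0,0,0,0,0,0],"fingers":[0,0,0,0,0,0]}' 20
python3 -m crank '{"translation":[[0,0,-4],[0,0,-4],[0,0,-4],[0,0,-4],[0,0,0]],"roll":[0,0,0,0,0],"fingers":[0,0,0,0,0]}' 20
python3 -c "
from rig import get_image,manip
import cv2
im=get_image('side');cv2.imwrite('pics/c4s.png',cv2.resize(im[150:270,150:310],None,fx=5,fy=5,interpolation=cv2.INTER_CUBIC));s=manip.get_state();print(s['contact_force'],s['moment'])"
```

```text
clock: 6.9
position: [0.5577, 0.1884, 0.069]
ee_rot: [0.0, 0.742, 0.671, 0.0]
contact_force: [-0.1, 0.5, -1.2]
width: 0.0192
gripper_force: 19.7
clock: 7.4
position: [0.5577, 0.1885, 0.085]
ee_rot: [0.0, 0.742, 0.671, 0.001]
contact_force: [0.1, 0.7, -0.4]
width: 0.0194
gripper_force: 19.6
[ 0.10707463 -0.66587965 -0.54163971] [ 0.19294098 -0.04631233  0.0319612 ]
```

View pics/c4s.png

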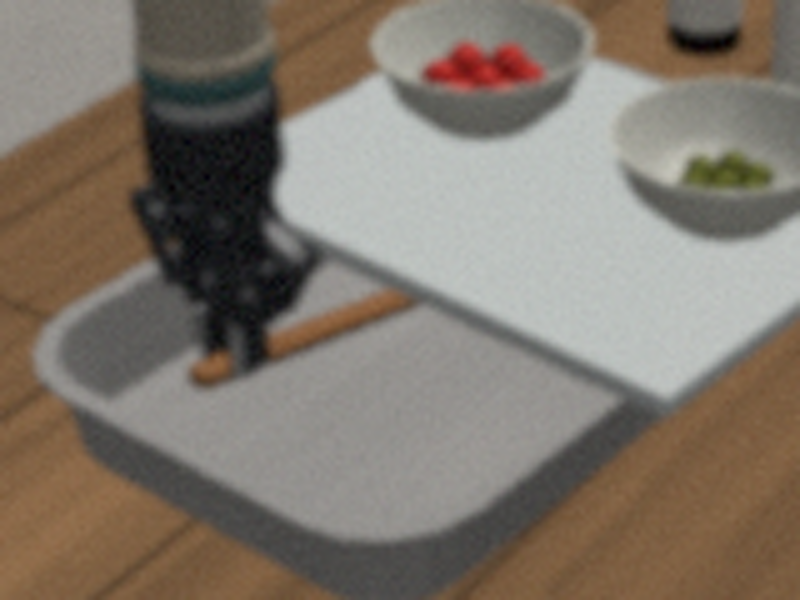

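It has now tilted: the handle end is at crop (203,372) and it meets the board edge at (410,298), a slope of about 0.22 that passes under the edge. The board looks unmoved. I'll draw out along that slant.

```bash
python3 -m crank '{"translation":[[5,0,-1],[12,0,-2.6],[20,0,-4.4],[20,0,-4.4],[20,0,-4.4],[20,0,-4.4],[15,0,-3.3],[8,0,-1.8]],"roll":[0,0,0,0,0,0,0,0],"fingers":[0,0,0,0,0,0,0,0]}' 25
python3 -c "
from rig import get_image,manip
import cv2
im=get_image('side');cv2.imwrite('pics/c5s.png',cv2.resize(im[140:290,120:320],None,fx=4,fy=4,interpolation=cv2.INTER_CUBIC));s=manip.get_state();print(s['position'],s['contact_force'],s['moment'])"
```

```text
clock: 8.25
position: [0.5695, 0.3098, 0.1109]
ee_rot: [0.0, 0.741, 0.671, 0.0]
contact_force: [-0.4, -0.4, -1.0]
width: 0.0187
gripper_force: 26.8
[0.56976338 0.31042783 0.11100602] [ 0.65267874  1.29568434 -0.65074217] [ 0.29074212 -0.06907086 -0.00518607]
```

View pics/c5s.png

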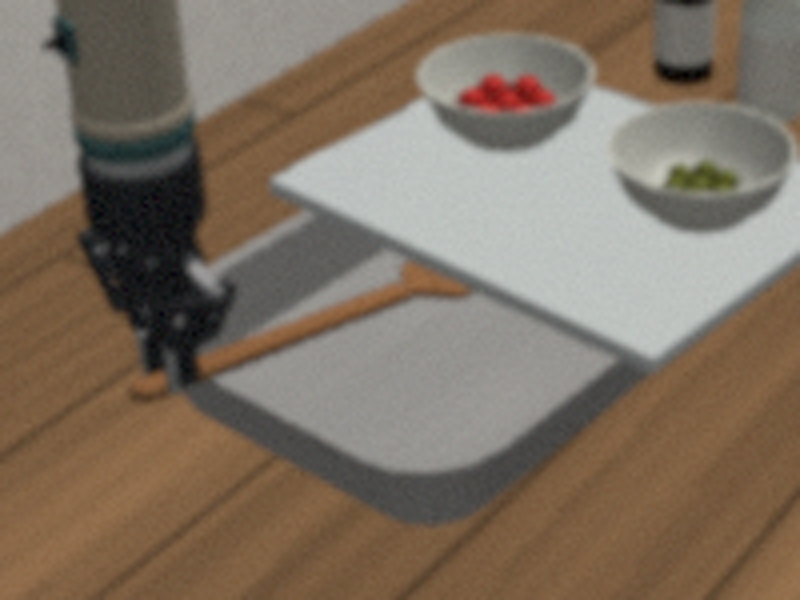

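Side crop: the spatula is clear of the wall, the blade's start is at crop (435,280) and about 70 mm is left under the board. The board and bowls are where they were. I'll keep drawing, then raise.

```bash
python3 -m crank '{"translation":[[10,0,-1.6],[18,0,-2.9],[20,0,-3.2],[20,0,-3.2],[20,0,-3.2],[17,0,-3],[12,0,-2],[0,0,0]],"roll":[0,0,0,0,0,0,0,0],"fingers":[0,0,0,0,0,0,0,0]}' 25
python3 -c "
from rig import get_image,manip
import cv2
im=get_image('side');cv2.imwrite('pics/c6s.png',cv2.resize(im[140:290,80:280],None,fx=4,fy=4,interpolation=cv2.INTER_CUBIC));s=manip.get_state();print(s['position'],s['contact_force'],s['moment'])"
```

```text
clock: 9.1
position: [0.5813, 0.4261, 0.1298]
ee_rot: [-0.0, 0.741, 0.671, 0.001]
contact_force: [0.0, 0.9, -0.3]
width: 0.0192
gripper_force: 26.8
[0.58097223 0.42472251 0.12953068] [ 0.10072389 -0.35843021 -0.67131058] [ 0.07121594 -0.00767103  0.05117671]
```

View pics/c6s.png

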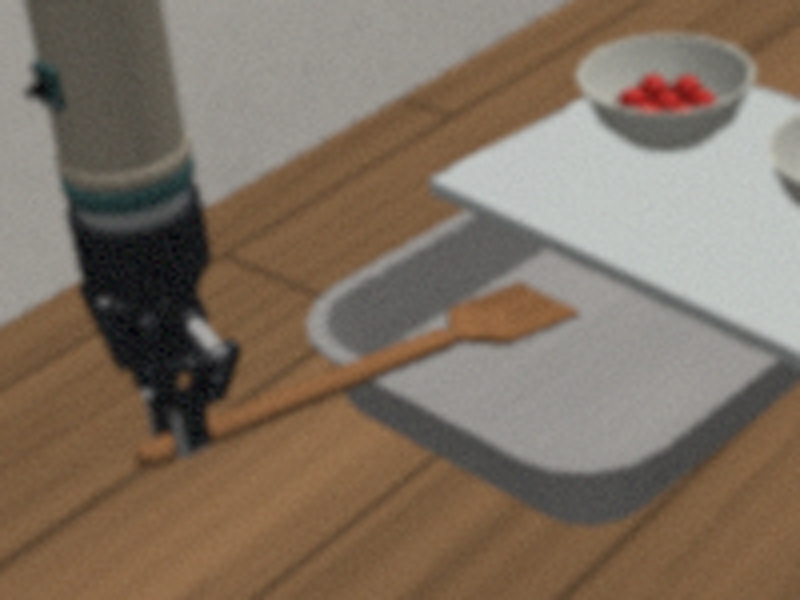

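The blade is fully out, with its tip edge at crop (550,300) and clear of the board edge. I'll lift straight up with a firmer grip.

```bash
python3 -m crank '{"translation":[[0,0,-4],[0,0,-10],[0,0,-18],[0,0,-25],[0,0,-25],[0,0,-25],[0,0,-25],[0,0,-25]],"roll":[0,0,0,0,0,0,0,0],"fingers":[0,0,0,0,0,0,0,0]}' 40
python3 -m crank '{"translation":[[0,0,-18],[0,0,-10],[0,0,-4],[0,0,0],[0,0,0],[0,0,0],[0,0,0],[0,0,0]],"roll":[0,0,0,0,0,0,0,0],"fingers":[0,0,0,0,0,0,0,0]}'
python3 -c "
from rig import get_image,manip
from h import *
im=get_image('side');t=get_image('top');cv2.imwrite('pics/top7.png',t)
cv2.imwrite('pics/c7.png',np.hstack([im[100:300,60:360],t[80:280,60:360]]).repeat(1,0));s=manip.get_state();print(s['position'],s['contact_force'],s['moment'],s['width'])
o=cv2.imread('pics/top0.png');d=cv2.absdiff(o,t)[115:252,200:400].max(2);print((d>60).sum())"
```

```text
clock: 9.95
position: [0.5811, 0.4232, 0.2889]
ee_rot: [0.0, 0.742, 0.67, 0.0]
contact_force: [-0.3, 0.7, -0.4]
width: 0.0183
gripper_force: 42.9
clock: 10.75
position: [0.5809, 0.4241, 0.318]
ee_rot: [-0.0, 0.742, 0.671, -0.001]
contact_force: [-0.5, -0.2, -0.5]
width: 0.0183
gripper_force: 42.9
[0.58100395 0.42415869 0.31833483] [ 0.38194944 -0.92178512 -1.5043966 ] [ 0.13134056 -0.00330868 -0.02476147] 0.018568147600191893
133
```

View pics/c7.png

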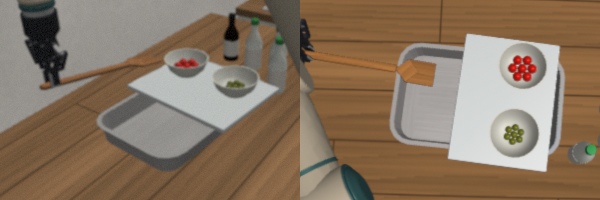

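The spatula is held in the air and still slanting, with the tip estimated at z≈0.25 m against the 0.131 m needed. The pan, board, bowls and bottles are where they started, so I'll hand in.

```bash
python3 -c "
from rig import manip
print(manip.sign_off())"
```

```text
the job is handed in; nothing more can be done
None
```

I drew the spatula out handle end first on a slant and handed the job in at about 11 s, still gripped in the air with its lowest point estimated 17 cm above the board; the last pictures show nothing else shifted, and the judge's verdict was not reported.

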